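# Sweep ferrite rings through the sorting tray's gate

## Robot

A 6-joint arm with a two-finger parallel gripper is mounted at the origin on the work surface. World frame = base frame: x ahead of the robot, y to its left, z up, the work surface at z = 0. Lengths are in mm, angles in rad, forces in N, time in s.
With the tool pointing down it reaches from about 325 to 1000 mm from the base axis. Payload 5.1 kg.
Tool frame: the origin (TCP) lies midway between the tips of the shut fingers; the grasp point (between the pads) lies 19 mm behind it; z points along the fingers, y is the line along which they close (so a half turn about z gives the same grasp; the last joint's range is limited). The gripper opens to 85 mm and grips with 20 to 120 N. Pads are 22 mm wide; open, the fingers measure 114 mm over their backs; the gripper's body (76 mm by 85 mm) begins 54 mm behind the grasp point. The pads swing forward as they close: fully open they stand 13 mm farther back than shut.
Start: joints at [-1.289, 0.124, 1.65, -0, 1.367, -0.083], TCP at [231.863, -607.227, 231.322] pointing down, gripper open.
Joint ranges: [-2.61, 2.61], [-1.02, 2.33], [0.03, 2.71], [-1.35, 4.49], [0.32, 2.68], [-2.91, 2.91]. Speed limits (rad/s): [2.57, 2.57, 3.14, 3.14, 3.14, 3.14].

## Interface

Orientations are given as a rotation vector (axis times angle).
In Python, from workcell import status, camera, ctrl, spotter gives the robot as it stands.
- The arm moves only by the tool send_rows, never from a script. Its argument "increments" is one flat list of numbers, 7 for each row, row after row: the gripper's target within -1 to 1 (shut at 1, half-way at 0, fully open at -1), then the shift along the world's x, y, z in mm, then the turn, a rotation vector about the world's x, y, z in degrees. A call has 1 to 5 rows; each row shifts and turns the commanded pose from where the row before left it; what a row does not reach is not made up. A row lasts 1/10 s, in which the tool goes at most 50 mm and 8.59 degrees, less where a joint would pass 70% of its speed; a pose out of reach is approached as far as the arm can. A call is refused whole if a number of a shift passes 50 or a number of a turn 8.59, either way. A call with a gripper value outside its range is refused whole. The fingers move at their own pace and stop on an object; the grip force is fixed at half the most. Time passes only in rows, so rows that do not move let the fingers close. It gives the time, the measured TCP pose, the force, the opening and the grip force at its end, in the units of the state.
- status.state(): the state, without advancing time (a new reading comes with each control period).
- camera(name): name is "scene" or "side" or "wrist"; returns a dict with "color" (480x640x3 uint8, red, green, blue), "fx", "fy", "cx", "cy" (pixels), "T" (4x4, takes a point from camera to world coordinates). Camera axes: x right, y up, looking along -z (the intrinsics and any distortion apply to the point x, -y, -z); pixel columns grow to the right and rows downward; lengths in mm; the calibration is good to about 2 mm. The wrist camera is an equidistant fisheye: a pixel r from the principal point sees the ray r / f radians off the axis. A picture is of the moment at which its call begins. There is no depth.
- ctrl.close_job(): hands the job in; it is judged then, once.
Trained networks look in a picture, given as the dict that the camera call returned (one of the last four; its "shot" number tells which), for a name from the list of things; names that differ only in an ending like _2 or _b are one class to them, and where a whole thing is asked for, a point or a joint stands for the part that bears it (a point fixed in the world has none). Each returns a list of dicts, best first, with "p" (0 to 1); they miss things now and then, are a little off and sometimes report something else, mostly with a low value. They report only what shows in the picture. A call takes as long as a camera call.
- spotter.search_frame(picture, label): "point" ([x, y, z] in mm, in the coordinates of the camera as it stood for that picture, good to about 4 mm: the middle of the surface that is visible of it).
- spotter.trace(picture, label): "mask" (480x640 bool, what is visible of it).
The state is a dict: "time": time; "qpos": joint angles; "qd": joint speeds; "effort": joint torques, N m; "ee_pos": TCP position; "tcp_rot": TCP orientation; "contact_force": force on the tool from outside, world axes, zero at the start; "moment": the same for the moment, N m; "finger_gap": finger opening in mm; "finger_force": force on a finger pad.
Only numpy, scipy, OpenCV 4.12 (cv2) and the standard library are available. Lean on these libraries where they do the work, as an engineer would, in place of code of your own. Each camera call takes 0.05 s, during which the arm holds its last target. There are 200 camera calls.

## Task

On the sorting tray lie three flat ferrite rings. With your fingertips, sweep them one at a time along the tray through the gap in its fence, so that each drops into the slot behind the fence before the next is brought up to the gap. Only slide the rings, never pick them up or lift them over the fence, and leave the two upright capacitors, the solder spool and the tin standing where they are.

Things in the scene. Friction and masses are not known exactly. Their poses are not given: they have to be found in the camera images.
- gate (a point): middle of the 46 mm wide gap (gate) in the tray's fence, at the level of the deck's upper face. Axes turn with the tray: x points along the deck, through the gap, into the slot; z up. The fence stands across the deck at x = -2 to +2 mm, 16 mm high above the deck; the gap is open above, its sides are round posts of 8 mm diameter
- tray: sorting tray fixed to the table, a raised flat metal deck; origin on the table straight below the gate, same axes. Deck top at z = 60 mm, from x = -200 to +2, y = -145 to +145 mm; side walls 12 mm and a back lip 6 mm high above it. Rings and capacitors start shuffled over five places on an arc about 110 to 150 mm from the gate, neighbours' centres about 40 mm or more apart
- slot (a point): middle of the floor of the slot, an open-topped pit directly behind the fence where the deck ends; same axes as the gate. The pit is 50 mm long in x (2 to 52 mm beyond the fence's middle), 180 mm in y, its floor 56 mm below the deck
- ring1_center (a point): a dark ferrite ring lying flat on the tray's deck at the start: 28 mm outer diameter, 15 mm hole, 10 mm thick, about 20 g (varies). The point is its centre, half-way up (5 mm above the deck while it lies there); its own z is the ring's axis. It slides when pushed
- ring2_center (a point): a dark ferrite ring lying flat on the tray's deck at the start: 28 mm outer diameter, 15 mm hole, 10 mm thick, about 20 g (varies). The point is its centre, half-way up (5 mm above the deck while it lies there); its own z is the ring's axis. It slides when pushed
- ring3_center (a point): a dark ferrite ring lying flat on the tray's deck at the start: 28 mm outer diameter, 15 mm hole, 10 mm thick, about 20 g (varies). The point is its centre, half-way up (5 mm above the deck while it lies there); its own z is the ring's axis. It slides when pushed
- cap1: a dark upright capacitor (plain cylinder with a bright top), 22 mm diameter, 34 mm tall, about 22 g, standing loose on the deck among the rings; origin at the centre of its foot, z up. To be left alone
- cap2: a dark upright capacitor (plain cylinder with a bright top), 22 mm diameter, 34 mm tall, about 22 g, standing loose on the deck among the rings; origin at the centre of its foot, z up. To be left alone
- spool: a reel of solder standing on end on the table beside the tray, 58 mm diameter, 42 mm tall; origin at the centre of its foot. To be left alone
- tin: a round tip-cleaner tin on the table on the tray's other side, 66 mm diameter, about 35 mm tall; origin at the centre of its foot. To be left alone

How it is judged:
By the outcome, as a careful person would: the job done as asked, in the order asked, and still so for the second after the job is handed in, with the robot touching nothing.
It also fails if it takes over 67 s, if anything falls off the work surface, if the arm or the gripper's body presses on something with over 40 N, if the wrist force passes 120 N, or if a joint passes its speed limit or range.

## Working session

There is one attempt and no reset: what is moved stays moved. The work goes in short steps, Python scripts to look and compute and a tool call to move; the robot and the scene stay as the last step left them, time stands still between calls to the robot, and variables do not carry over. Pictures are saved under pics/ and viewed, at most 10 in all, crops included, and the job is handed in when it is done.

Besides the shell and the picture viewer there is one more tool, called after "Request:" as name(argument=value, ...) on one line, values as JSON. send_rows: Moves the arm, as the interface text tells. Its arguments: {"type":"object","properties":{"increments":{"type":"array"}},"required":["increments"]}

```bash
mkdir -p pics
cat > h.py <<'E'
import numpy as np, cv2
from workcell import status, camera, ctrl, spotter
def world(pic,p): return (pic["T"]@np.r_[p,1])[:3]
def find(pic,label,pmin=0.2):
    return [(round(d["p"],2),np.round(world(pic,d["point"]),1)) for d in spotter.search_frame(pic,label) if d["p"]>pmin]
def save(pic,name): cv2.imwrite("pics/"+name,pic["color"][:,:,::-1])
def ray(pic,u,v,z):
    # pinhole pixel -> world at height z
    d=pic["T"][:3,:3]@np.array([(u-pic["cx"])/pic["fx"],-(v-pic["cy"])/pic["fy"],-1]); o=pic["T"][:3,3]
    return o+d*(z-o[2])/d[2]
def proj(pic,P):
    q=np.linalg.inv(pic["T"])@np.r_[P,1]; x,y,z=q[0],-q[1],-q[2]
    return pic["cx"]+pic["fx"]*x/z, pic["cy"]+pic["fy"]*y/z
E
python3 - <<'E'
from h import *
for n in ("scene","side"):
    p=camera(n); save(p,n+"0.png"); print(n,p.keys(),p["T"][:3,3])
    for l in ("gate","tray","slot","ring1_center","cap1","spool","tin"): print(l,find(p,l))
print(status.state())
E
```

```text
scene dict_keys(['color', 'fx', 'fy', 'cx', 'cy', 'T', 'shot']) [1292.74986867 -619.17595101  831.73478333]
gate [(0.68, array([588.8,  78. ,  59.6]))]
tray [(0.8, array([589. ,  76.3,  62.3]))]
slot [(0.74, array([587.4,  78. ,  59.2]))]
ring1_center []
cap1 [(0.74, array([536.3,  16.2,  84.1])), (0.74, array([524.2, 153.4,  81.4]))]
spool [(0.72, array([499.9, 366.3,  34.1]))]
tin [(0.82, array([ 534.1, -386. ,   26.2]))]
side dict_keys(['color', 'fx', 'fy', 'cx', 'cy', 'T', 'shot']) [349.50392981 520.61563422 727.01038699]
gate [(0.94, array([537.6, 125. ,  61. ])), (0.34, array([566.5, 192.2,  68. ]))]
tray [(0.86, array([538.7, 128.4,  61.2]))]
slot [(0.89, array([540.9, 128.9,  60.6]))]
ring1_center [(0.73, array([569.8, 194.3,  71. ])), (0.58, array([497.1,  73.1,  71.2]))]
cap1 [(0.69, array([516.6, 167.8,  91.1])), (0.59, array([525.9,  24.4,  90.9]))]
spool [(0.96, array([493.4, 372.7,  40.4]))]
tin [(0.72, array([568.3, 193.4,  67.9])), (0.61, array([ 523.6, -365.8,   31.8]))]
{'time': 0.8, 'qpos': array([-1.28857568e+00,  1.23759598e-01,  1.65026155e+00, -2.57998987e-05,
        1.36753556e+00, -8.26329191e-02]), 'qd': array([-0.00039169, -0.00016021, -0.00187537, -0.00100238, -0.00050574,
        0.00072506]), 'effort': array([-4.69011820e-05, -4.23548377e+01, -3.65737188e+01,  1.65108240e-04,
        4.37033195e-04,  2.30264720e-05]), 'ee_pos': array([ 231.87291288, -607.22957884,  231.37114413]), 'tcp_rot': array([ 3.08942297e+00,  5.69938219e-01, -3.38685443e-05]), 'contact_force': array([ 0.00585213, -0.64386668,  0.00668536]), 'moment': array([ 0.01236324, -0.02652141, -0.02563732]), 'finger_force': 0.0, 'finger_gap': 85.43938472700663}
```

View pics/scene0.png

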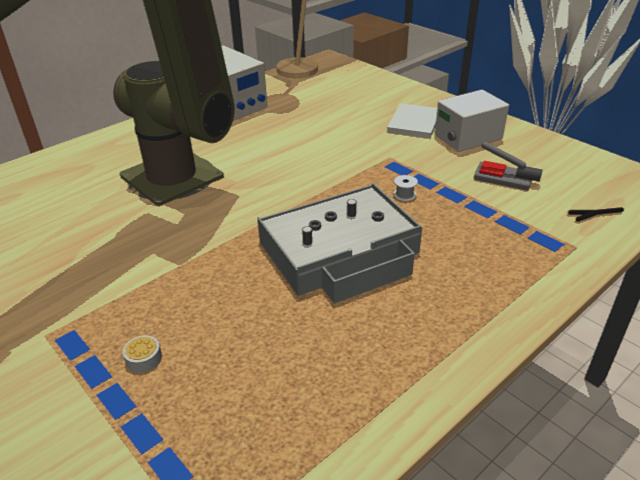

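View pics/side0.png

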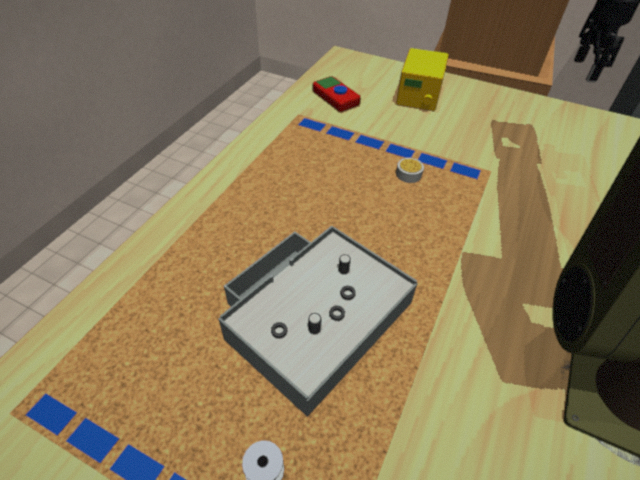

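The scene picture shows the tray with the fence facing away from the robot. Along the arc lie cap, ring, ring, cap, ring. In the side picture the rings are at (280,330), (337,313) and (348,293), the caps at (345,263) and (314,322), and the gap is near (283,271).

Run:
```python
from h import *
p=camera("side")
for n,u,v,z in (("backR",415,285,66),("frontR",333,230,76),("frontL",222,322,76),("backL",308,408,66),("post1",293,262,76),("post2",272,280,76),("r",280,331,65),("r",337,314,65),("r",348,294,65),("cap",345,257,94),("cap",315,317,94)):
    print(n,np.round(ray(p,u,v,z),1))
im=p["color"][210:420,210:430]; cv2.imwrite("pics/sidecrop.png",cv2.resize(im,None,fx=3,fy=2.8,interpolation=cv2.INTER_CUBIC)[:,:,::-1])
```

```text
backR [395.2  -3.5  66. ]
frontR [583.6 -50.7  76. ]
frontL [658.4 226.9  76. ]
backL [466.  286.6  66. ]
post1 [615.   58.6  76. ]
post2 [628.6 112.9  76. ]
r [567.5 192.1  65. ]
r [496.4 117.8  65. ]
r [496.5  70.5  65. ]
cap [528.4  16.9  94. ]
cap [519.8 157.3  94. ]
```

View pics/sidecrop.png

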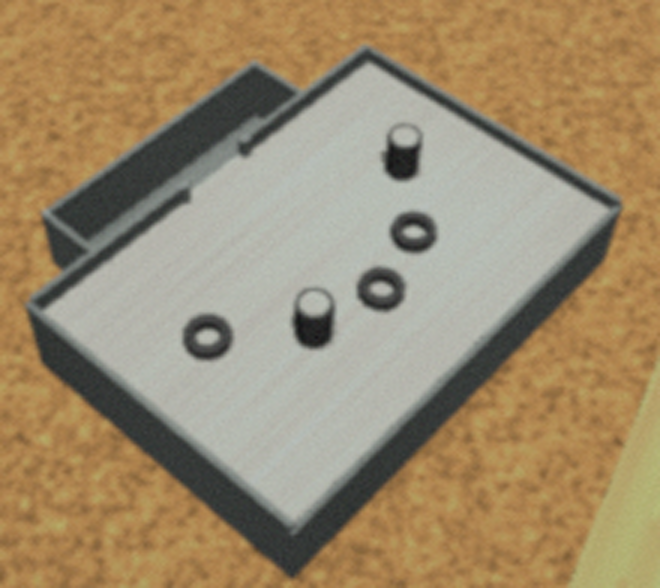

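The crop confirms the tray geometry. The gate is at about (621,87), and tray x points at about -15° in world. I'll approach behind the middle ring and turn the tool on the way.

Request:
send_rows(increments=[0.75,13.6,43.2,-4,0,0,8.5,0.75,13.6,43.2,-4,0,0,8.5,0.75,13.6,43.2,-4,0,0,8.5,0.75,13.6,43.2,-4,0,0,8.5,0.75,13.6,43.2,-4,0,0,8.5])

```text
time: 1.35
ee_pos: [300.1, -389.6, 211.2]
tcp_rot: [2.668, 1.658, 0.0]
contact_force: [0.1, 0.3, 0.1]
finger_gap: 12.2
finger_force: 0.0
```

Request:
send_rows(increments=[0.75,13.6,43.2,-4,0,0,8.5,0.75,13.6,43.2,-4,0,0,8.5,0.75,13.6,43.2,-4,0,0,8.5,0.75,13.6,43.2,-4,0,0,8.5,0.75,13.6,43.2,-4,0,0,8.5])

```text
time: 1.85
ee_pos: [368.1, -173.6, 191.5]
tcp_rot: [1.885, 2.511, 0.0]
contact_force: [0.8, 0.9, 0.3]
finger_gap: 10.9
finger_force: 0.0
```

Request:
send_rows(increments=[0.75,13.6,43.2,-4,0,0,8.5,0.75,13.6,43.2,-4,0,0,8.5,0.75,13.6,43.2,-4,0,0,8.5,0.75,13.6,43.2,-4,0,0,8.5,0.75,13.6,43.2,-4,0,0,8.5])

```text
time: 2.35
ee_pos: [436.2, 42.7, 171.7]
tcp_rot: [0.845, 3.024, 0.0]
contact_force: [1.1, -1.0, 0.7]
finger_gap: 10.7
finger_force: 0.0
```

Request:
send_rows(increments=[0.75,13.6,43.2,-4,0,0,8.5,0.75,13.6,43.2,-4,0,0,8.5,0.75,0,0,0,0,0,0])

```text
time: 2.65
ee_pos: [463.4, 131.2, 163.0]
tcp_rot: [-0.387, -3.117, -0.002]
contact_force: [-0.4, -0.8, -0.6]
finger_gap: 10.5
finger_force: 0.0
```

Run:
```python
from h import *
p=camera("wrist"); save(p,"w1.png"); print(np.round(p["T"],3),p["fx"],p["cx"],p["cy"])
for l in ("gate","ring1_center","cap1"): print(l,find(p,l))
s=status.state(); print(s["time"],s["ee_pos"],s["tcp_rot"],s["finger_gap"],s["qpos"])
```

```text
[[ 2.43000e-01 -9.33000e-01 -2.66000e-01  3.96365e+02]
 [ 9.70000e-01  2.34000e-01  6.60000e-02  1.49070e+02]
 [ 1.00000e-03 -2.74000e-01  9.62000e-01  3.06239e+02]
 [ 0.00000e+00  0.00000e+00  0.00000e+00  1.00000e+00]] 371.64829954431775 328.551408190532 239.0282797348456
gate [(0.58, array([472.7, 118.6,  61.6]))]
ring1_center []
cap1 [(0.59, array([514.6, 162.3,  91. ]))]
2.85 [462.89438218 126.48777956 163.35438694] [-4.01178772e-01 -3.11584231e+00  5.79076158e-04] 10.750503908682543 [ 1.55010368e-01 -2.09913720e-01  2.08966735e+00 -3.62866028e-04
  1.26197049e+00 -1.15957559e+00]
```

View pics/w1.png

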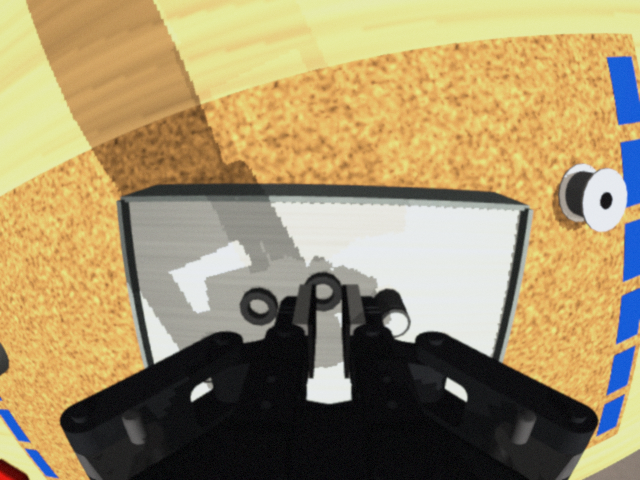

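The wrist picture shows ring b at (323,291), ring c at (259,305) and the top of cap2 at (396,322). The back lip corners are at (124,202) and (527,207). I'll check these against the side estimate.

```bash
cat >> h.py <<'E'
def fray(pic,u,v,z):
    x,y=(u-pic["cx"])/pic["fx"],(v-pic["cy"])/pic["fy"]; r=np.hypot(x,y); k=np.sin(r)/r
    d=pic["T"][:3,:3]@np.array([x*k,-y*k,-np.cos(r)]); o=pic["T"][:3,3]
    return o+d*(z-o[2])/d[2]
E
python3 - <<'E'
from h import *
p=camera("wrist")
for n,u,v,z in (("b",323,291,70),("c",259,305,70),("cap2",396,322,94),("backR",124,202,68),("backL",527,207,68)):
    print(n,np.round(fray(p,u,v,z),1))
E
```

```text
b [496.6 114.9  70. ]
c [496.1  67.7  70. ]
cap2 [520.4 158.3  94. ]
backR [397.5  -8.3  68. ]
backL [474.6 272.5  68. ]
```

Request:
send_rows(increments=[0.75,0,0,-30,0,0,0,0.75,0,0,-30,0,0,0,0.75,0,0,-25,0,0,0,0.75,0,0,-11,0,0,0,0.75,0,0,-4,0,0,0])

```text
time: 3.4
ee_pos: [462.3, 126.1, 62.3]
tcp_rot: [-0.402, -3.114, 0.001]
contact_force: [0.6, 0.5, 0.6]
finger_gap: 10.6
finger_force: 0.0
```

Run:
```python
from h import *
s=status.state(); print(s["time"],s["ee_pos"],s["contact_force"],s["finger_gap"])
p=camera("side"); im=p["color"][210:420,210:430]; cv2.imwrite("pics/s2.png",cv2.resize(im,None,fx=3,fy=2.8,interpolation=cv2.INTER_CUBIC)[:,:,::-1])
```

```text
3.4 [462.3268798  126.09782096  62.33575702] [0.57997267 0.47706453 0.62163874] 10.648199379583785
```

View pics/s2.png

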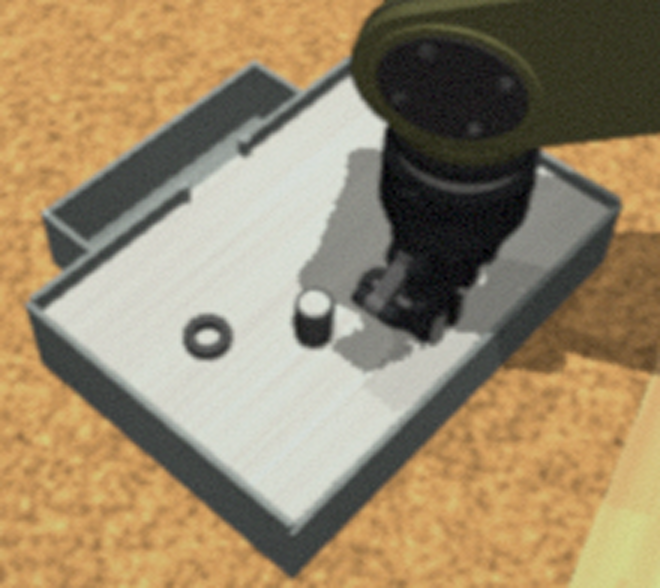

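The side crop shows the fingers down behind ring b (occluded). The cap at (314,318) and ring a at (208,336) are untouched. I'll push towards the gate.

Request:
send_rows(increments=[0.75,9.7,-2.5,0.5,0,0,0,0.75,11.6,-3,0,0,0,0,0.75,11.6,-3,0,0,0,0,0.75,11.6,-3,0,0,0,0,0.75,11.6,-3,0,0,0,0])

```text
time: 3.95
ee_pos: [520.7, 112.4, 64.2]
tcp_rot: [0.399, 3.115, 0.0]
contact_force: [0.5, -0.1, 0.8]
finger_gap: 10.9
finger_force: 0.1
```

Request:
send_rows(increments=[0.75,11.6,-3,0,0,0,0,0.75,11.6,-3,0,0,0,0,0.75,11.6,-3,0,0,0,0,0.75,11.6,-3,0,0,0,0,0.75,5,-1.3,0,0,0,0])

```text
time: 4.45
ee_pos: [571.9, 99.0, 63.9]
tcp_rot: [0.4, 3.116, 0.0]
contact_force: [0.0, 1.3, 0.7]
finger_gap: 10.9
finger_force: 0.1
```

Run:
```python
from h import *
s=status.state(); print(s["time"],s["ee_pos"],s["contact_force"],s["finger_gap"])
a=camera("scene"); b=camera("side"); save(b,"s3f.png")
for p,n in((a,"scene"),(b,"side")): print(n,find(p,"ring1_center"),find(p,"gate"))
A=cv2.resize(a["color"][170:310,240:440],None,fx=2,fy=2,interpolation=cv2.INTER_CUBIC); B=cv2.resize(b["color"][210:350,200:400],None,fx=2,fy=2,interpolation=cv2.INTER_CUBIC)
cv2.imwrite("pics/s3.png",np.hstack([A,B])[:,:,::-1])
```

```text
4.45 [571.88977556  99.04305911  63.93284062] [0.01547199 1.27172831 0.71315151] 10.913760630477444
scene [(0.59, array([571.4, 186.2,  65.5]))] []
side [(0.69, array([571.7, 193.3,  70.4])), (0.63, array([493.7,  73. ,  71.1])), (0.32, array([494.8, 375.1,  39.1]))] [(0.79, array([523. , 134.9,  61.7]))]
```

View pics/s3.png

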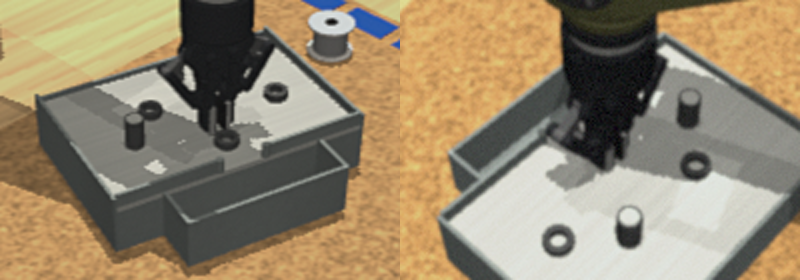

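The left half shows ring b nestled in front of the fingers at scene (353.5,239.5), with gap posts near (351,250) and (372,243). I'll locate these.

Run:
```python
from h import *
p=camera("scene")
for n,u,v,z in (("ring",353.5,239,70),("postR",351.5,250,76),("postL",372.5,243.5,76)): print(n,np.round(ray(p,u,v,z),1))
for P in ((623,86,60),(617,64,76),(629,108,76),(657,229,72),(583,-52,72)): print(P,np.round(proj(p,P),1))
A=cv2.resize(p["color"][200:290,310:430],None,fx=6,fy=6,interpolation=cv2.INTER_CUBIC); cv2.imwrite("pics/s4.png",A[:,:,::-1])
```

```text
ring [599.9  87.1  70. ]
postR [628.5  52.8  76. ]
postL [643.1  98.9  76. ]
(623, 86, 60) [360.9 247.9]
(617, 64, 76) [351.4 245.1]
(629, 108, 76) [370.6 238.6]
(657, 229, 72) [418.9 222.1]
(583, -52, 72) [297.8 264.1]
```

View pics/s4.png

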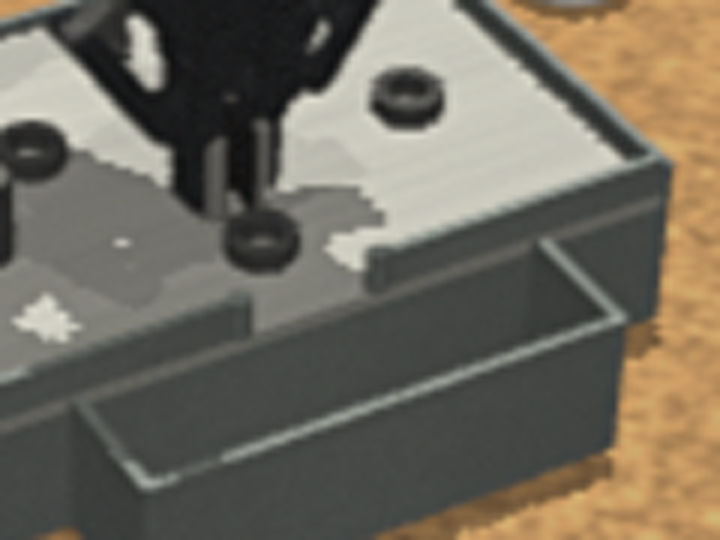

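The zoomed view puts ring b at (262,235), lined up with the gap's middle at (309,311) and about 35 mm short of the deck edge. I'll push on along tray x.

Request:
send_rows(increments=[0.75,7.7,-2,0,0,0,0,0.75,7.7,-2,0,0,0,0,0.75,7.7,-2,0,0,0,0,0.75,7.7,-2,0,0,0,0,0.75,7.7,-2,0,0,0,0])

```text
time: 5.3
ee_pos: [609.9, 89.1, 63.8]
tcp_rot: [-0.399, -3.116, -0.0]
contact_force: [-0.8, 0.1, -0.6]
finger_gap: 10.8
finger_force: 0.1
```

Run:
```python
from h import *
s=status.state(); print(s["time"],s["ee_pos"],s["contact_force"],s["finger_gap"])
p=camera("scene")
A=cv2.resize(p["color"][200:290,310:430],None,fx=5,fy=5,interpolation=cv2.INTER_CUBIC); cv2.imwrite("pics/s5.png",A[:,:,::-1])
```

```text
5.3 [609.90461733  89.1293235   63.80493697] [-0.75662177  0.08827287 -0.59852989] 10.79958629192169
```

View pics/s5.png

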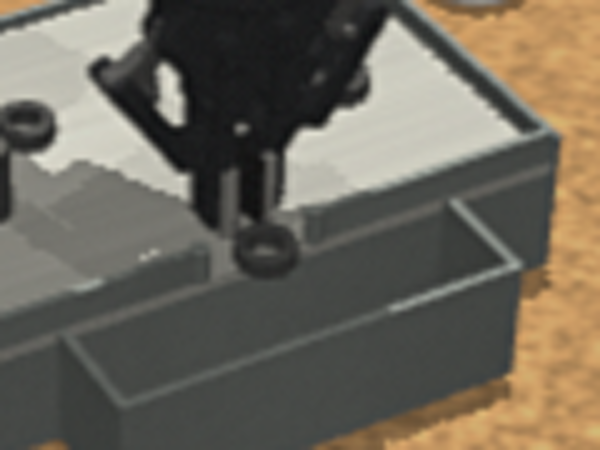

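Ring b is at the edge and centred between the posts (208,262) and (312,228). I'll push it a little further, hold, then back off.

Request:
send_rows(increments=[0.75,4.8,-1.3,0,0,0,0,0.75,4.8,-1.3,0,0,0,0,0.75,0,0,0,0,0,0,0.75,-12,3.1,0,0,0,0,0.75,-30,8,10,0,0,0])

```text
time: 5.85
ee_pos: [575.9, 97.6, 72.7]
tcp_rot: [-0.401, -3.114, 0.001]
contact_force: [0.1, 0.4, -0.2]
finger_gap: 10.6
finger_force: 0.0
```

Run:
```python
from h import *
s=status.state(); print(s["time"],s["ee_pos"],s["contact_force"],s["finger_gap"])
p=camera("scene"); q=cv2.imread("pics/s5.png")
A=cv2.resize(p["color"][200:290,310:430],None,fx=5,fy=5,interpolation=cv2.INTER_CUBIC)[:,:,::-1]
print("ring spots scene",find(p,"ring1_center",.1)); b=camera("side"); print(find(b,"ring1_center",.1))
for l in ("ring1_center",):
  for d in spotter.trace(p,l)+spotter.trace(b,l): ys,xs=np.nonzero(d["mask"]); print(round(d["p"],2),xs.mean(),ys.mean(),len(xs))
print("dark px at gap", A[225:275,235:300].mean(), q[225:275,235:300].mean())
cv2.imwrite("pics/s6.png",A)
```

```text
5.85 [575.87530912  97.61213125  72.72385241] [ 0.09452019  0.41936633 -0.15577049] 10.619139039441526
ring spots scene [(0.46, array([572.3, 187.5,  64.8]))]
[(0.49, array([566.9, 195. ,  71.9])), (0.23, array([524.9, 140.7,  61.8]))]
0.61 278.8755980861244 330.1578947368421 209
dark px at gap 113.65466666666667 56.19948717948718
```

The gap is clear, so ring b has dropped. Next is ring c at (496,69): over it, down behind it, and push at heading +14°.

Request:
send_rows(increments=[0.75,-5,0,40,0,0,7.15,0.75,-37,-12.4,0,0,0,7.15,0.75,-37,-12.4,0,0,0,7.15,0.75,-37,-12.4,0,0,0,7.15,0.75,0,0,0,0,0,0])

```text
time: 6.65
ee_pos: [456.5, 59.8, 111.9]
tcp_rot: [0.383, -3.114, -0.0]
contact_force: [0.2, 0.3, -0.6]
finger_gap: 10.8
finger_force: 0.0
```

Run:
```python
from h import *
s=status.state(); print(s["time"],s["ee_pos"],s["tcp_rot"])
p=camera("wrist"); save(p,"w2.png")
for d in spotter.trace(p,"ring1_center")+spotter.trace(p,"cap1"):
  ys,xs=np.nonzero(d["mask"]); print(round(d["p"],2),xs.mean(),ys.mean(),len(xs),np.round(fray(p,xs.mean(),ys.mean(),68),1))
print(find(camera("side"),"ring1_center"))
```

```text
6.65 [456.45801235  59.80671388 111.92054092] [ 3.83361716e-01 -3.11392554e+00 -2.26094319e-04]
0.74 455.1491935483871 388.9596774193548 248 [520.4 163.2  68. ]
[(0.49, array([569.5, 192. ,  69.3]))]
```

Request:
send_rows(increments=[0.75,0,0,-28,0,0,0,0.75,0,0,-15,0,0,0,0.75,0,0,-5,0,0,0,0.75,12.2,3,0,0,0,0,0.75,12.2,3,0,0,0,0])

```text
time: 7.4
ee_pos: [486.4, 66.9, 66.2]
tcp_rot: [-0.383, 3.118, -0.0]
contact_force: [-0.2, 0.3, -0.9]
finger_gap: 10.7
finger_force: 0.1
```

Request:
send_rows(increments=[0.75,12.2,3,0,0,0,0,0.75,12.2,3,0,0,0,0,0.75,12.2,3,0,0,0,0,0.75,12.2,3,0,0,0,0,0.75,12.2,3,0,0,0,0])

```text
time: 7.9
ee_pos: [547.2, 81.9, 65.9]
tcp_rot: [-0.383, 3.118, -0.0]
contact_force: [-0.1, -1.0, 0.0]
finger_gap: 10.5
finger_force: 0.1
```

Request:
send_rows(increments=[0.75,12.2,3,0,0,0,0,0.75,9,2,0,0,0,0,0.75,6,1.5,0,0,0,0])

```text
time: 8.2
ee_pos: [574.2, 88.4, 65.8]
tcp_rot: [-0.383, 3.118, -0.0]
contact_force: [-0.3, 0.6, 0.1]
finger_gap: 10.6
finger_force: 0.1
```

Run:
```python
from h import *
s=status.state(); print(s["time"],s["ee_pos"],s["tcp_rot"],s["contact_force"])
p=camera("scene")
A=cv2.resize(p["color"][200:290,310:430],None,fx=5,fy=5,interpolation=cv2.INTER_CUBIC)[:,:,::-1]; cv2.imwrite("pics/s7.png",A)
# dark pixels near expected ring
for c in ((596,93,70),(602,93,70)): print(np.round((np.array(proj(p,c))-[310,200])*5))
g=cv2.cvtColor(A,cv2.COLOR_BGR2GRAY)
print(g[150:290:8,180:330:8])
```

```text
8.2 [574.17651732  88.37023779  65.81977535] [-3.83046281e-01  3.11804595e+00 -7.49825652e-05] [-0.30205969  0.5843453   0.13140174]
[221. 185.]
[231. 191.]
[[ 86  57  22  37 115 111 111 140 154 191 191 194 199 197 195 198 198 200
  200]
 [ 86  57  22  38  95 113 111 109 106 105 131 173 199 200 202 200 198 197
  196]
 [ 85  57  22  38  99 116 114 113 118 109 116 136 201 200 198 195 198 198
  200]
 [ 85  56  24  41  87  78  76  91 123 130 159 195 199 195 200 201 200 201
  199]
 [ 84  62  61  51  50  48  47  69  89 169 205 202 203 202 202 199 198 197
  196]
 [ 84  62  52  45  37  41  40  40  65 112 203 203 201 199 197 196 197 199
  202]
 [ 96  94  51  48  54  76  72  46  53  95 203 201 198 199 200 201 202 199
  196]
 [115  97  41  54  64  70  67  61  46  73 200 201 202 200 200 197 189 181
  154]
 [117 115  55  33  44  49  48  43  31  80 203 202 201 201 201 179 118 120
   81]
 [117 116 103  58  46  42  43  45  71 176 205 203 201 200 203 185  82  67
   64]
 [121 122 129 127 118 110 113 118 131 126 118 147 183 204 201 175  69  72
   63]
 [129 129 127 125 131 132 129 128 128 127 126 122 120 172 198 182  76  68
   75]
 [131 119 103 101 121 129 128 127 126 126 125 126 126 122 186 174 108  88
   94]
 [ 97  81  82  76 112 130 125 127 127 128 130 126 120 105  94  88  84  81
   70]
 [ 68  67  70  66 111 129 127 129 129 117 108  95  93  90  77  69  68  69
   70]
 [ 68  69  73  67 113 132 121 108 100  94  88  81  75  70  69  70  70  70
   72]
 [ 67  68  70  70  97  96  92  91  80  72  69  70  71  71  72  71  70  71
   70]
 [ 74  86  92  93  90  81  74  70  70  72  72  72  72  71  72  70  70  71
   71]]
```

Request:
send_rows(increments=[0.75,1.5,3.2,-0.5,0,0,-7.2,0.75,1.8,3,-0.5,0,0,-7.2,0.75,2.2,2.8,-0.5,0,0,-7.2,0.75,2.5,2.5,0,0,0,-7.1,0.75,7.5,-2.7,0,0,0,0])

```text
time: 8.75
ee_pos: [588.2, 97.3, 64.1]
tcp_rot: [-0.4, -3.115, 0.0]
contact_force: [-0.3, -0.3, 0.1]
finger_gap: 10.9
finger_force: 0.1
```

Run:
```python
from h import *
s=status.state(); print(s["time"],s["ee_pos"],s["tcp_rot"],s["contact_force"])
p=camera("scene")
A=cv2.resize(p["color"][200:290,310:430],None,fx=5,fy=5,interpolation=cv2.INTER_CUBIC)[:,:,::-1]; cv2.imwrite("pics/s8.png",A)
t=s["ee_pos"]; a=np.arctan2(s["tcp_rot"][1],s["tcp_rot"][0])*2+np.pi; d=np.array([np.cos(a),np.sin(a),0]); r=t+24*d; r[2]=70
print(np.degrees(a)%360,r,(np.array(proj(p,r))-[310,200])*5+[-2,13])
g=cv2.cvtColor(A,cv2.COLOR_BGR2GRAY); print(g[166:290:8,180:330:8])
```

```text
8.75 [588.24990998  97.29098564  64.06406955] [-4.00198664e-01 -3.11505301e+00  1.30027648e-04] [-0.25049256 -0.27636207  0.10357488]
345.35833826394077 [611.47052501  91.22443494  70.        ] [242.12414324 215.98531563]
[[ 21  24  48  87  63  21  23  24  87  51 124 196 190 188 187 185 187 187
  191]
 [ 21  28  48  86  64  22  17  21  84  85 183 167 175 161 155 155 163 174
  181]
 [ 26  24  47  87  63  64  22  22  83 104 119 110 114 111 111 123 124 123
  120]
 [ 70  19  45  84  66 112  63  34  66  81 109 118 123 124 128 127 126 127
  126]
 [110  71  67  85  64  62  49  51  50  48  52 100 130 128 127 128 129 131
  132]
 [114 117  94  90  65  46  39  41  41  39  48  62 117 131 128 127 110 109
  143]
 [117 118 122 115  61  45  49  67  76  57  45  58 107 131 127 125  90  84
   69]
 [117 116 115 105  46  52  56  65  73  64  58  47  99 131 130 121  74  72
   67]
 [114 112 113 116  71  35  47  51  49  49  41  44 111 129 127 119  74  75
   64]
 [116 116 113 117 106  63  42  40  41  42  49  95 129 127 128 116  68  71
   76]
 [131 118 104 104 125 130 119 100  84 109 124 129 131 131 131 119  95  89
   96]
 [ 98  83  84  76 113 130 130 131 133 133 133 125 121 106  97  92  87  81
   70]
 [ 69  66  70  68 111 130 129 130 129 119 107  96  93  91  78  70  70  70
   71]
 [ 68  69  72  67 113 133 121 109 101  94  89  81  75  71  71  70  70  72
   71]
 [ 69  68  71  70  97  98  92  91  81  72  70  70  71  72  72  71  72  71
   71]
 [ 73  88  92  93  90  82  75  71  71  71  72  72  72  72  72  71  71  71
   70]]
```

Request:
send_rows(increments=[0.75,7.8,-3.4,0,0,0,0,0.75,7.8,-3.2,0,0,0,0,0.75,7.8,-2.1,0,0,0,0,0.75,8.5,-2.2,0,0,0,0,0.75,0,0,0,0,0,0])

```text
time: 9.3
ee_pos: [622.0, 85.6, 64.5]
tcp_rot: [0.402, 3.115, 0.0]
contact_force: [0.6, -1.1, 0.7]
finger_gap: 10.6
finger_force: 0.0
```

Request:
send_rows(increments=[0.75,-12,3.1,0,0,0,0,0.75,-25,7,20,0,0,0,0.75,-10,8,30,0,0,0])

```text
time: 9.6
ee_pos: [568.8, 104.3, 111.3]
tcp_rot: [-0.401, -3.108, 0.003]
contact_force: [-0.1, -0.5, -0.6]
finger_gap: 10.9
finger_force: 0.0
```

Run:
```python
from h import *
s=status.state(); print(s["time"],s["ee_pos"],s["tcp_rot"],s["contact_force"])
p=camera("scene"); b=camera("side")
A=cv2.resize(p["color"][200:290,310:430],None,fx=5,fy=5,interpolation=cv2.INTER_CUBIC)[:,:,::-1]; cv2.imwrite("pics/s9.png",A)
g=cv2.cvtColor(A,cv2.COLOR_BGR2GRAY); print(g[182:290:8,180:330:8])
for d in spotter.trace(b,"ring1_center"):
    ys,xs=np.nonzero(d["mask"]); print(round(d["p"],2),xs.mean(),ys.mean(),np.round(ray(b,xs.mean(),ys.mean(),68),1))
g=cv2.cvtColor(b["color"],cv2.COLOR_RGB2GRAY)[320:342,268:294]; ys,xs=np.nonzero(g<90); print("ring a dark centroid",xs.mean()+268,ys.mean()+320,np.ptp(xs),np.ptp(ys))
B=cv2.resize(p["color"][170:310,240:440],None,fx=2,fy=2,interpolation=cv2.INTER_CUBIC); C=cv2.resize(b["color"][210:350,200:400],None,fx=2,fy=2,interpolation=cv2.INTER_CUBIC)
cv2.imwrite("pics/m9.png",np.hstack([B,C])[:,:,::-1])
```

```text
9.6 [568.80242736 104.28681649 111.27990335] [-4.00704805e-01 -3.10762051e+00  2.58086865e-03] [-0.07935431 -0.54950345 -0.59040746]
[[114 113 105 108 108 108 112 123 124 123 124 125 127 127 126 125 120 160
  194]
 [109 110 113 112 111 113 125 126 127 128 128 127 125 125 124 123 123 119
  142]
 [112 111 110 113 114 127 129 129 128 128 126 126 124 124 121 126 125 127
  127]
 [110 121 126 129 129 130 128 127 126 125 125 125 125 167 133 182 125 138
  153]
 [132 131 131 129 128 127 126 124 125 125 126 125 121 168 207 184  91  80
   72]
 [130 129 127 125 125 125 125 127 126 126 127 125 163 201 204 185  83  68
   64]
 [126 125 126 126 127 126 127 127 127 126 126 125 121 127 156 173  71  72
   62]
 [127 127 123 123 128 127 127 125 127 126 125 124 124 122 120 114  69  70
   74]
 [130 117 103 100 119 127 127 125 125 124 124 126 126 128 129 116  93  87
   93]
 [ 96  80  81  76 111 127 125 124 125 127 129 123 119 105  95  90  86  79
   69]
 [ 67  67  69  65 109 128 126 127 128 116 105  94  92  89  77  69  67  69
   70]
 [ 66  68  72  65 113 130 119 107  99  92  87  80  74  69  69  70  69  70
   70]
 [ 67  67  69  69  95  96  91  89  80  71  68  70  70  70  70  70  69  69
   69]
 [ 72  86  91  91  89  80  72  69  70  71  70  71  70  71  70  69  69  69
   70]]
0.59 279.0278884462151 329.9561752988048 [568.9 192.6  68. ]
ring a dark centroid 278.6666666666667 330.37931034482756 13 13
```

Ring c has dropped too. Next is ring a at (568,191): turn the tool to heading -70° and go behind it.

Request:
send_rows(increments=[0.75,-1.6,16.5,0,0,0,-7.95,0.75,-1.6,16.5,0,0,0,-7.95,0.75,-1.6,16.5,0,0,0,-7.95,0.75,-1.6,16.5,0,0,0,-7.95,0.75,-1.6,16.5,0,0,0,-7.95])

```text
time: 10.25
ee_pos: [564.5, 187.0, 112.7]
tcp_rot: [-1.444, -2.788, 0.003]
contact_force: [-0.6, -0.3, 0.5]
finger_gap: 10.4
finger_force: 0.0
```

Request:
send_rows(increments=[0.75,-1.6,16.5,0,0,0,-7.95,0.75,-1.6,16.5,0,0,0,-7.95,0.75,0,0,0,0,0,0,0.75,0,0,0,0,0,0])

```text
time: 10.65
ee_pos: [561.7, 219.3, 113.2]
tcp_rot: [-1.805, -2.571, 0.003]
contact_force: [-0.6, 0.9, -0.4]
finger_gap: 10.4
finger_force: 0.0
```

Run:
```python
from h import *
s=status.state(); t=s["ee_pos"]; a=np.arctan2(s["tcp_rot"][1],s["tcp_rot"][0])*2+np.pi
print(s["time"],t,np.degrees(a)%360-360,s["qpos"])
p=camera("wrist")
for l in ("ring1_center","cap1"):
  for d in spotter.trace(p,l): ys,xs=np.nonzero(d["mask"]); print(l,round(d["p"],2),xs.mean(),ys.mean(),len(xs),np.round(fray(p,xs.mean(),ys.mean(),68),1))
b=camera("side"); cv2.imwrite("pics/m10.png",np.hstack([cv2.resize(x[y0:y0+140,x0:x0+200],None,fx=2,fy=2,interpolation=cv2.INTER_CUBIC) for x,y0,x0 in ((p["color"],240,220),(b["color"],230,200))])[:,:,::-1])
```

```text
10.65 [561.71516724 219.32770472 113.18691018] -70.14022023644264 [ 2.83443648e-01  1.23805783e-01  1.85731615e+00 -4.55413172e-04
  1.16236051e+00 -6.29936247e-02]
ring1_center 0.68 328.6478696741855 310.6842105263158 798 [571.1 195.6  68. ]
ring1_center 0.29 267.693699503771 261.4576772182512 55821 [530.  212.1  68. ]
cap1 0.65 232.31062670299727 323.1961852861035 734 [521.  167.4  68. ]
cap1 0.51 267.93885580604 261.78128101517086 56424 [530.1 211.9  68. ]
```

View pics/m10.png

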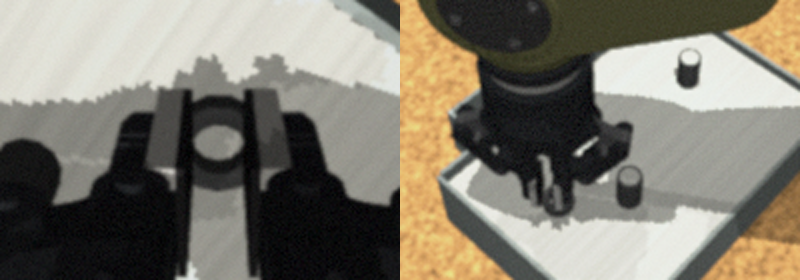

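The left half shows ring a centred just ahead of the fingers at wrist (329,311). The right half shows the fingers directly over it, with the caps standing. I'll back off 5 mm, go down and push.

Request:
send_rows(increments=[0.75,-1.7,4.7,-10,0,0,0,0.75,0,0,-24,0,0,0,0.75,0,0,-11,0,0,0,0.75,0,0,-5,0,0,0,0.75,0,0,0,0,0,0])

```text
time: 11.35
ee_pos: [560.0, 224.1, 63.2]
tcp_rot: [-1.809, -2.567, 0.003]
contact_force: [-0.6, 0.3, 0.2]
finger_gap: 10.7
finger_force: 0.0
```

Request:
send_rows(increments=[0.75,3.6,-11.9,0,0,0,0,0.75,3.6,-11.9,0,0,0,0,0.75,3.6,-11.9,0,0,0,0,0.75,3.6,-11.9,0,0,0,0,0.75,3.6,-11.9,0,0,0,0])

```text
time: 11.85
ee_pos: [579.4, 163.5, 64.7]
tcp_rot: [1.81, 2.567, 0.001]
contact_force: [-1.0, -0.3, 0.0]
finger_gap: 10.9
finger_force: 0.1
```

Request:
send_rows(increments=[0.75,3.6,-11.9,0,0,0,0,0.75,3.6,-11.9,0,0,0,0,0.75,3.6,-11.9,0,0,0,0,0.75,3,-10,0,0,0,0])

```text
time: 12.25
ee_pos: [592.9, 118.0, 64.3]
tcp_rot: [-1.81, -2.568, 0.0]
contact_force: [-1.0, 1.3, -1.0]
finger_gap: 11.0
finger_force: 0.1
```

```bash
cat > chk.py <<'E'
from h import *
s=status.state(); t=s["ee_pos"]; a=np.arctan2(s["tcp_rot"][1],s["tcp_rot"][0])*2+np.pi
p=camera("scene"); A=cv2.resize(p["color"][200:290,310:430],None,fx=5,fy=5,interpolation=cv2.INTER_CUBIC)[:,:,::-1]
r=t+24*np.array([np.cos(a),np.sin(a),0]); r[2]=70
print(s["time"],t,np.degrees(a)%360-360,"ring",r,(np.array(proj(p,r))-[310,200])*5+[-2,13])
g=cv2.cvtColor(A,cv2.COLOR_BGR2GRAY); print(g[150:290:8,180:380:8]); cv2.imwrite("pics/chk%d.png"%(s["time"]*100),A)
E
python3 chk.py
```

```text
12.25 [592.86428592 118.045531    64.28855604] -70.36876703515276 ring [600.92744717  95.44054415  70.        ] [231.31060378 200.6296105 ]
[[167 197 194 182  75  54  76  26  15  57  73  87  51  26  18  60 177 193
  187 183 193 197 197 199 199]
 [108 120 172 189 146  69  75  25  18 144 101  86  52  25  22 103 185 194
  199 197 200 200 200 198 196]
 [114 110 108 113 126 104  74  20  66 182  96  86  50  17  42 154 189 200
  201 201 200 197 197 196 197]
 [112 112 113 114 115  91  67  31  92 116  70  88  47  36 139 193 189 201
  200 199 197 197 197 200 201]
 [112 113 114 106  68  50  50  51  54  71  65  87  67  92 174 187 186 183
  185 196 200 202 204 203 201]
 [113 115 112  67  45  41  40  43  43  47  61  91 100 112 132 120 181 190
  188 187 196 196 164 135 117]
 [115 115 105  57  46  45  58  56  42  45  57 110 115 111 109 109 108 142
  175 174 126  86  72  68  66]
 [112 115  99  47  51  59  74  79  59  53  46 105 114 113 112 111 106 100
   96  87  73  72  70  71  73]
 [116 119 112  51  40  47  51  54  51  42  48 108 121 123 124 109  81  86
   71  68  70  71  70  73  71]
 [118 114 118  
[... 230 characters left out ...]
32 130 126 126 127 126 127 115  69  71
   75  88  98  93  83  76  67]
 [116 109 102 102 121 131 129 128 127 127 126 127 128 131 130 119  95  89
   95  89  74  71  67  69  69]
 [ 95  83  83  76 113 129 126 126 127 129 132 125 120 105  98  92  87  81
   69  69  69  69  70  70  69]
 [ 69  68  70  66 111 130 128 129 129 118 106  95  94  91  77  70  67  70
   70  70  71  71  69  70  69]
 [ 68  68  72  67 114 133 121 109 100  94  89  81  76  70  71  71  69  71
   71  70  71  71  70  70  68]
 [ 68  68  72  69  97  97  92  91  81  72  70  70  71  72  71  71  70  71
   70  70  70  70  69  69  69]
 [ 73  87  93  94  89  81  73  72  71  71  73  72  72  71  71  71  71  71
   71  70  69  69  69  69  68]]
```

Request:
send_rows(increments=[0.75,-2.4,-2.7,0,0,0,7.95,0.75,-2,-3.1,0,0,0,7.95,0.75,-1.5,-3.2,0,0,0,7.95,0.75,-1.1,-3.5,0,0,0,7.95,0.75,-0.7,-3.5,0,0,0,7.95])

```text
time: 12.8
ee_pos: [584.7, 103.1, 64.2]
tcp_rot: [-0.82, -3.032, -0.0]
contact_force: [-0.4, -0.5, 0.5]
finger_gap: 10.9
finger_force: 0.0
```

Request:
send_rows(increments=[0.75,-0.2,-3.6,0,0,0,7.95,0.75,0.3,-3.6,0,0,0,7.95,0.75,0,0,0,0,0,0])

```text
time: 13.1
ee_pos: [584.9, 95.7, 64.2]
tcp_rot: [-0.403, -3.115, 0.0]
contact_force: [-0.1, -0.7, -0.0]
finger_gap: 10.5
finger_force: 0.0
```

```bash
python3 chk.py
```

```text
13.1 [584.94055701  95.67351465  64.23547986] -14.733014692286304 ring [608.15146997  89.56994849  70.        ] [233.66154448 214.15442939]
[[ 25  43  84  69  22  20  28  76  51 127 189 186 186 184 182 183 185 197
  202 200 197 196 197 199 200]
 [ 23  44  87  70  22  19  26  76  52 126 186 184 184 186 187 188 184 181
  187 197 200 200 201 199 197]
 [ 25  53  86  68  22  20  28  80  56 155 194 192 191 189 187 183 186 192
  203 201 200 198 198 197 197]
 [ 26  52  85  70  33  16  31  79 112 173 166 154 154 152 159 167 175 171
  200 200 198 197 198 199 202]
 [ 21  51  85  72  86  37  26  77 109 115 109 108 111 124 125 125 123 119
  185 199 201 201 202 204 200]
 [ 28  50  84  72 108  76  37  56 103 117 120 125 127 128 127 126 125 125
  119 181 209 205 188 177 146]
 [100  75  83  59  47  48  51  50  46  77 116 131 128 126 127 128 129 130
  129 131 146 145 119  91  67]
 [116 102  78  51  41  39  42  42  42  49  90 131 129 128 126 124 109 143
  153 123  91  75  68  69  71]
 [117 122  99  47  43  59  71  63  42  55  70 125 129 126 127 150  87  81
   73  66  67  71  71  73  71]
 [117 118  89  
[... 230 characters left out ...]
42  63 118 128 126 125 123 117  71  71
   75  88  97  94  84  76  67]
 [134 120 106 104 114 101  78  76 101 125 129 128 128 131 131 117  95  89
   94  89  75  70  69  68  69]
 [ 98  81  83  77 115 135 134 134 132 130 132 126 121 106  97  93  87  81
   70  68  70  70  70  70  69]
 [ 68  69  70  67 111 130 128 130 130 119 107  95  93  91  78  70  69  70
   70  71  71  71  70  70  70]
 [ 68  69  73  67 115 132 122 108 101  94  89  81  75  70  70  71  71  72
   72  70  71  70  69  69  69]
 [ 68  69  70  70  98  98  92  92  80  73  69  71  71  72  72  70  70  70
   71  69  70  70  70  70  68]
 [ 73  87  93  93  91  82  75  71  72  71  72  73  72  72  73  70  71  71
   70  70  70  70  68  68  69]]
```

Request:
send_rows(increments=[0.75,1,-3,0,0,0,0,0.75,5,-1,0,0,0,0,0.75,7,-1,0,0,0,0,0.75,7,-1.2,0,0,0,0,0.75,0,0,0,0,0,0])

```text
time: 13.65
ee_pos: [606.3, 89.6, 64.6]
tcp_rot: [0.403, 3.115, 0.0]
contact_force: [-0.2, 1.2, 0.1]
finger_gap: 10.2
finger_force: 0.0
```

```bash
python3 chk.py
```

```text
13.65 [606.26296233  89.60134434  64.58465658] -14.736455196748409 ring [629.47350874  83.49638442  70.        ] [260.03136034 243.24398713]
[[ 29  29  28  25  28  28  28  22  22  27  85  85  60 204 203 200 202 203
  203 200 198 197 198 201 201]
 [ 23  26  28  25  28  28  32  22  21  20  62  80  52 190 201 200 198 197
  195 199 201 203 203 201 198]
 [ 76  39  25  27  34  70  84  31  20  23  63  71  52 185 185 181 184 184
  191 204 203 199 199 198 199]
 [186  65  23  26  38  83  87  31  20  18  64  72  64 182 188 188 188 188
  185 183 198 200 199 201 203]
 [176  61  21  25  35  82  85  30  22  19  63  72  79 188 190 186 185 184
  183 184 185 198 206 206 203]
 [181  62  23  25  37  83  79  28  21  18  64  68  97 186 186 185 187 189
  191 190 190 201 172 143 132]
 [113  56  22  28  40  81  75  26  18  23  69  80 147 197 192 186 173 180
  174 180 137  96  82  71  68]
 [115  77  29  25  37  81  77  51  20  19  67 127 126 130 129 122 100 108
  136 110  77  70  71  72  72]
 [118 122  73  19  34  82  75  96  75  25  64  97 115 113 115 111  84  84
   75  68  70  72  73  73  72]
 [119 119 110 
[... 231 characters left out ...]
38  45  50  42  40  52  79 116  70  71
   76  88  97  95  86  76  67]
 [118 106 102 103 110 122  77  51  57  87 113  96  61  55  76 117  97  89
   95  89  76  72  69  70  70]
 [ 93  85  84  78 101 120  74  41  53  56  55  57  55  44  61  94  88  82
   70  69  70  70  70  71  71]
 [ 70  67  71  68 100 119  96  43  40  44  46  46  42  41  70  72  69  70
   71  71  72  71  72  70  69]
 [ 68  69  73  68 111 132 122  91  62  46  43  44  47  66  73  72  70  71
   73  72  72  71  71  71  69]
 [ 69  68  72  70  98  98  94  93  84  79  73  72  74  74  72  72  71  72
   70  71  71  70  70  69  69]
 [ 74  88  93  94  91  83  74  73  71  73  74  72  71  72  71  71  72  71
   70  71  70  70  69  69  69]]
```

Request:
send_rows(increments=[0.75,7.5,-1.9,0,0,0,0,0.75,7.5,-1.9,0,0,0,0,0.75,0,0,0,0,0,0,0.75,-12,3.1,0,0,0,0,0.75,-20,5,20,0,0,0])

```text
time: 14.2
ee_pos: [585.2, 93.9, 81.3]
tcp_rot: [-0.402, -3.109, 0.002]
contact_force: [-0.0, -0.1, -0.1]
finger_gap: 10.7
finger_force: 0.0
```

Request:
send_rows(increments=[0.75,-20,0,45,0,0,0,0.75,-45,0,20,0,0,0,0.75,-45,0,20,0,0,0,0.75,-20,0,20,0,0,0,0.75,0,0,0,0,0,0])

```text
time: 14.7
ee_pos: [456.8, 94.6, 192.1]
tcp_rot: [0.4, 3.111, 0.002]
contact_force: [1.1, 0.0, 0.6]
finger_gap: 10.9
finger_force: 0.0
```

Run:
```python
from h import *
s=status.state(); print(s["time"],s["ee_pos"])
a=camera("scene"); b=camera("side"); f=lambda x,y,z: cv2.resize(x["color"][y:y+140,z:z+135],None,fx=2.9,fy=2.9,interpolation=cv2.INTER_CUBIC)
cv2.imwrite("pics/final.png",np.hstack([f(a,175,295),f(b,215,215)])[:,:,::-1])
```

```text
14.7 [456.76086146  94.58600322 192.06389499]
```

View pics/final.png

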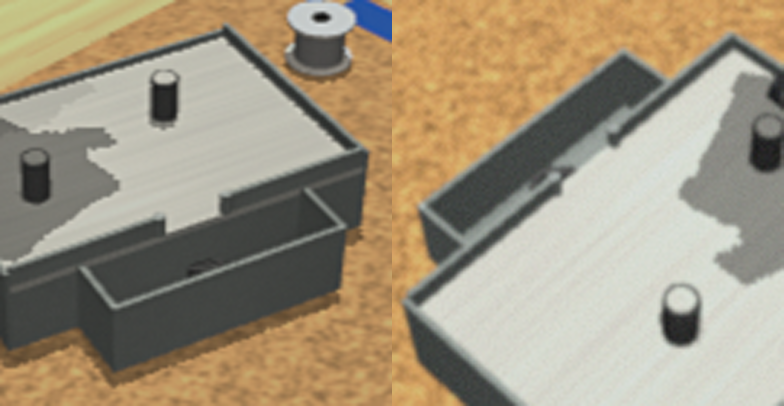

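The deck is clear of rings and both caps stand. Dark ring shapes show in the slot at left (207,268) and right (555,177), so I'll triangulate their height before handing in.

Run:
```python
from h import *
a=camera("scene"); b=camera("side")
for z in (10,20,30,40,50,60): print(z,np.round(ray(a,366.4,267.4,z)[:2]),np.round(ray(b,271.2,276,z)[:2]))
for n in ("ring1_center",): print(find(a,n,.1),find(b,n,.1))
```

```text
10 [634.  93.] [663.  64.]
20 [642.  84.] [659.  70.]
30 [650.  75.] [655.  76.]
40 [658.  67.] [650.  83.]
50 [666.  58.] [646.  89.]
60 [674.  49.] [642.  96.]
[(0.62, array([646.2,  73.8,  29.1]))] []
```

```bash
python3 -c "
from h import *
print(ctrl.close_job())"
```

```text
the job is handed in; nothing more can be done
None
```

I swept all three rings one at a time through the gap. Each had cleared the deck before the next was moved, and the deck is now empty, with ring material seen about 30 mm below deck level in the slot, though the rings could not be counted apart there. Both capacitors and the spool still stand, the tin was never approached but not re-checked, and the job is handed in at about 15 s of the 67 s allowed.

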